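# Clamp the funnel stand and raise its mast

## Robot

A 6-joint arm with a two-finger parallel gripper is mounted at the origin on the work surface. World frame = base frame: x ahead of the robot, y to its left, z up, the work surface at z = 0. Lengths are in m, angles in rad, forces in N, time in s.
With the tool pointing down it reaches from about 0.25 to 0.775 m from the base axis. Payload 8.9 kg.
Tool frame: the origin (TCP) lies midway between the tips of the shut fingers; the grasp point (between the pads) lies 19 mm behind it; z points along the fingers, x is the direction in which the jaws open and shut, and the axes are right-handed (so a half turn about z gives the same grasp; the last joint's range is limited). The gripper opens to 85 mm and grips with 20 to 120 N. Pads are 22 mm wide; open, the fingers measure 114 mm over their backs; the gripper's body (76 mm by 85 mm) begins 54 mm behind the grasp point. The pads swing forward as they close: fully open they stand 13 mm farther back than shut.
Start: joints at [-1.443, 0.291, -0.153, 1.127, 0, 1.431], TCP at [0.138, -0.506, 0.231] pointing down, gripper open.
Joint ranges: [-2.52, 2.52], [-0.91, 1.74], [-1.3, 1.37], [-1.96, 2.02], [-1.52, 1.47], [-3.14, 3.14]. Speed limits (rad/s): [2.22, 2.22, 2.79, 3.14, 3.14, 3.14].

## Interface

Orientations are given as [roll, pitch, yaw] about the fixed x, y, z axes, in that order (R = Rz(yaw) Ry(pitch) Rx(roll)).
In Python, from rig import manip gives the robot as it stands. The module is installed in compiled form; this text tells all that it offers.
- The arm moves only by the shell command python3 -m handwheel 'ROWS' [FORCE]. ROWS is JSON, a list of rows, each an object with "linear": the shift along the tool's x, y, z in m, a list of three; "spin": the turn about the tool's z in degrees; "jaw": the opening, from 0 (shut) to 1 (fully open). In form: [{"linear": [tx, ty, tz], "spin": spin, "jaw": jaw}, ...]. A call has 1 to 10 rows; each row shifts and turns the pose as measured when the row begins, along the tool's axes as they then stand; what a row does not reach is not made up. A row lasts 1/12 s, in which the tool goes at most 41.7 mm and 7.16 degrees, less where a joint would pass 70% of its speed; a pose out of reach is approached as far as the arm can. A call is refused whole if a number of a shift passes 0.0417 or a number of a turn 7.16, either way. A call with a gripper value outside its range is refused whole. The fingers move at their own pace and stop on an object; FORCE is the grip in N (left out, the last holds). Time passes only in rows, so rows that do not move let the fingers close. It gives the time, the measured TCP pose, the force and the opening at its end, in the units of the state.
- manip.state(): the state, without advancing time (a new reading comes with each control period).
- manip.capture(name): name is "side" or "top"; returns the picture (400x640x3 uint8, red, green, blue); there is no depth.
- manip.camera_model(name): a dict with "K" (3x3 intrinsics, pixels), "k1" (the pictures are not rectified: a ray, as slopes to the right and down, at radius r is drawn at 1 + k1 r^2 times it, then the intrinsics apply), "rvec" (rotation vector, rad) and "tvec" (3), from world to camera coordinates, as OpenCV has them. Camera axes: x right, y down, z forward; pixel columns grow to the right and rows downward; lengths in m; the calibration is good to about 2 mm. A picture is of the moment at which its call begins. camera_model takes no time and is no camera call.
- manip.job_done(): hands the job in, once; it reports no verdict.
Trained networks look in the newest picture that a camera, given by its name, has taken for a name from the list of things; names that differ only in an ending like _2 or _b are one class to them, and where a whole thing is asked for, a point or a joint stands for the part that bears it (a point fixed in the world has none). Each returns a list of dicts, best first, with "confidence" (0 to 1); they miss things now and then, are a little off and sometimes report something else, mostly with a low value. They report only what shows in the picture. A call takes as long as a camera call.
- manip.boxes_of(camera, name): "location" ([x, y, z] in m, in world coordinates, good to about 4 mm: the middle of the surface that is visible of it).
- manip.silhouettes(camera, name): "mask" (400x640 bool, what is visible of it).
The state is a dict: "t": time; "joint_positions": joint angles; "qd": joint speeds; "effort": joint torques, N m; "ee_pos": TCP position; "tool_rot": TCP orientation; "wrist_force": force on the tool from outside, world axes, zero at the start; "torque": the same for the moment, N m; "gripper_width": opening from 0.0 (shut) to 1.0 (fully open).
Only numpy, scipy, OpenCV 4.12 (cv2) and the standard library are available. Lean on these libraries where they do the work, as an engineer would, in place of code of your own. Each camera call takes 0.05 s, during which the arm holds its last target.

## Task

Set up the telescopic funnel stand: first press its foot lever down until it clicks and stays down by itself, and take the fingers off it. Then squeeze the release button on the head at the top of the mast, pull the mast straight up past its soft first stop to the second, hard stop, and finish while still holding it fully extended with the button squeezed in; leave the rack, pots, bottle and cylinder alone.

Things in the scene. Friction and masses are not known exactly. Their poses are not given: they have to be found in the camera images.
- stand: Telescopic funnel stand, fixed to the bench: round grey foot with a rubber rim, radius 72 mm, upright mast in the middle, clamping lever on its -x side, funnel on its +x side. Origin under the middle of the foot at bench level, on the mast's axis; z up. The outer tube (radius 14) with collar (radius 19) ends 145 mm up; the lever's bracket is 36 mm wide and its top is 55 mm up, at x -102 to -38 mm.
- lever (a joint): Clamping lever of the foot: 0 = raised (as found), grows as it is pressed down, end of travel 0.60 rad. A spring lifts it (about 1.5 to 2.5 N at the pad); from about 0.23 rad a catch has to be overcome, about 8 N in all at the pad, after which the lever stays down by itself at about 0.5 rad. Its pivot is along the stand's y axis, 62 mm to the stand's -x side of its origin and 45 mm up.
- lever_pad (a point): Middle of the top of the lever's black pad (50 long, 26 wide, 10 mm thick), 70 mm from the pivot. With the lever raised it slopes up and outwards at 0.55 rad, this point 86 mm above the bench; held down by its catch the lever is about level, pad top about 54 mm above the bench (46 mm at the end of its travel), 132 mm from the mast's axis. A push straight down on the pad with the closed fingertips does it.
- mast (a joint): Height of the mast: 0 = fully in and locked (as found), grows as it is pulled up, in m. Locked by the button at 0 (1 mm of play); soft first stop at about 0.050 (takes about 7 N more than the weight to pull through); hard second stop at 0.110. The mast with head and funnel weighs 0.25 to 0.4 kg and slides down by its weight when let go, so it must be held up at the second stop.
- head (a point): Centre of the black head block at the top of the mast: 34 (stand x) by 40 (stand y) by 50 mm tall. Mast in: centre 175 mm above the bench; at the second stop 285 mm. It does not turn. The space above it and on both y sides is free; the funnel (rim radius 42 mm, no higher than the head) stands 95 mm to its +x side.
- button (a joint): Release button: 0 = out, grows as it is pushed in along the stand's -y, full travel 0.006 m, 2.5 to 6 N. From about 0.004 on it unlocks the mast. Gripping the head across the stand's y direction, with one finger on the button and the other on the opposite face, pushes it in.
- button_face (a point): Middle of the outer face of the steel release button: a plate 22 wide, 30 mm tall on the +y face of the head (half-way up), standing out 7 mm from it, 1 mm when pushed in. Head and button together measure 47 mm, 41 mm when squeezed.
- rack: White test-tube rack with five tubes, 170 (its x) by 50 by 123 mm tall, loose, bystander. Origin under its centre.
- pots: Stack of two white pots, radius 32, 52 mm tall, loose, bystander. Origin under its centre.
- bottle: Amber bottle, radius 33, 150 mm tall, loose, bystander. Origin under its centre.
- cylinder: Clear measuring cylinder, foot radius 36, 212 mm tall, loose, bystander. Origin under its centre.

How it is judged:
On the way, in this order (a step that is already met when the one before it is completed fails the run):
1. the foot lever is down and stays there with nothing touching the stand (value of joint lever above 0.42 rad and contact force between each of the fingers, the arm and stand below 0.1 N), for 0.2 s.
2. the mast has been pulled up past its first stop (value of joint mast above 0.065 m), for 0.1 s.
At the end, for the whole second after the job is handed in: The fingers hold the head (over 2 N) with the button in (over 3.5 mm) and the mast at its second stop (within 6 mm of 110 mm) and still; the foot lever is still down (over 0.42 rad); the bystanders stand upright (value of joint lever above 0.42 rad and value of joint mast above 0.104 m and value of joint button above 0.0035 m and contact force between the fingers and stand above 2 N and velocity of joint mast between -0.02 and 0.02 m/s and angle between each of rack, pots, bottle, cylinder's own z axis and vertical below 0.2 rad); the arm keeps its last pose, push and grip.
It fails at once if the rack is pushed more than 25 mm or tipped (distance of rack from where it was at the start of the episode above 0.025 m or angle between rack's own z axis and vertical above 0.35 rad).
It fails at once if the pots is pushed more than 25 mm or tipped (distance of pots from where it was at the start of the episode above 0.025 m or angle between pots's own z axis and vertical above 0.35 rad).
It fails at once if the bottle is pushed more than 25 mm or tipped (distance of bottle from where it was at the start of the episode above 0.025 m or angle between bottle's own z axis and vertical above 0.35 rad).
It fails at once if the cylinder is pushed more than 25 mm or tipped (distance of cylinder from where it was at the start of the episode above 0.025 m or angle between cylinder's own z axis and vertical above 0.35 rad).
It also fails if it takes over 51 s, if anything falls off the work surface, if the arm or the gripper's body presses on something with over 40 N, if the wrist force passes 120 N, or if a joint passes its speed limit or range.

## Working session

There is one attempt and no reset: what is moved stays moved. The work goes in short steps, Python scripts to look and compute and a shell command to move; the robot and the scene stay as the last step left them, time stands still between calls to the robot, and variables do not carry over. Pictures are saved under pics/ and viewed, and the job is handed in when it is done.

```bash
mkdir -p pics; python3 - <<'E'
from rig import manip
import cv2,numpy as np
print(manip.state())
for c in ("side","top"):
    im=manip.capture(c); cv2.imwrite(f"pics/{c}0.png",im[:,:,::-1])
    m=manip.camera_model(c); print(c,m)
    for n in ("stand","lever_pad","head","button_face","rack","pots","bottle","cylinder"):
        try: print(n,[(np.round(d["location"],3).tolist(),round(d["confidence"],2)) for d in manip.boxes_of(c,n)][:3])
        except Exception as e: print(n,e)
print(manip.state()["t"])
E
```

```text
{'t': 0.0, 'joint_positions': array([-1.44329797e+00,  2.91295056e-01, -1.54136370e-01,  1.12666277e+00,
       -2.38290805e-05,  1.43149863e+00]), 'qd': array([-7.29908057e-04, -9.42258866e-05,  6.91362357e-04,  1.09909766e-03,
       -7.22055865e-04, -7.98191011e-04]), 'effort': array([-4.47202262e-05, -5.37144542e+01,  3.31363285e+01,  1.61111931e-02,
       -2.16281355e-04, -1.07085361e-05]), 'ee_pos': array([ 0.13835425, -0.50599555,  0.23072086]), 'tool_rot': array([-3.14143605e+00,  1.28860828e-03, -1.30400015e+00]), 'wrist_force': array([-0.86095534, -0.10869283,  0.09750083]), 'torque': array([ 0.0018156, -0.0206453, -0.0206   ]), 'gripper_width': 1.0016090189480082}
side {'K': array([[390.41640043,   0.        , 328.11474887],
       [  0.        , 390.41640043, 201.14187123],
       [  0.        ,   0.        ,   1.        ]]), 'k1': -0.08790791818607681, 'rvec': array([ 2.3153427 , -0.26779634,  0.09309064]), 'tvec': array([-0.60463434,  0.19718986,  1.08509313])}
stand [([0.631, 0.19, 0.054], 0.79)]
lever_pad [([0.532, 0.134, 0.08], 0.66)]
head [([0.683, 0.23, 0.165], 0.
[... 191 characters left out ...]
)]
cylinder [([0.602, -0.452, 0.107], 0.95)]
top {'K': array([[449.49799843,   0.        , 319.35784857],
       [  0.        , 449.49799843, 194.57711224],
       [  0.        ,   0.        ,   1.        ]]), 'k1': -0.08200817597049001, 'rvec': array([ 2.11470445, -2.10138303,  0.17585958]), 'tvec': array([0.02049035, 0.62009079, 1.32695869])}
stand [([0.629, 0.206, 0.055], 0.58)]
lever_pad [([0.535, 0.145, 0.085], 0.5)]
head [([0.697, 0.244, 0.169], 0.86)]
button_face []
rack [([0.589, -0.179, 0.076], 0.83), ([0.771, -0.022, 0.054], 0.39)]
pots [([0.771, -0.025, 0.05], 0.59)]
bottle [([0.587, 0.385, 0.105], 0.73), ([0.534, 0.142, 0.078], 0.55)]
cylinder [([0.606, -0.428, 0.094], 0.85)]
0.9
```

View pics/side0.png

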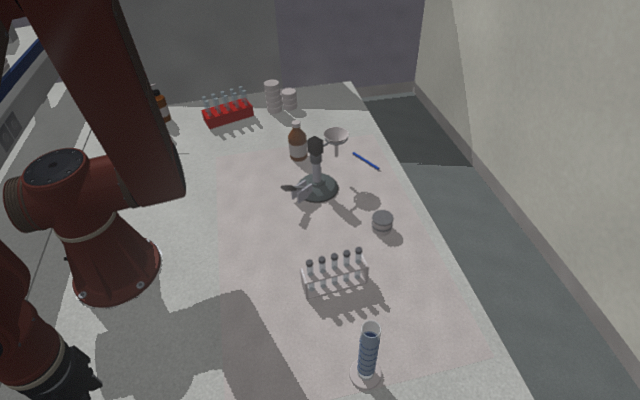

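View pics/top0.png

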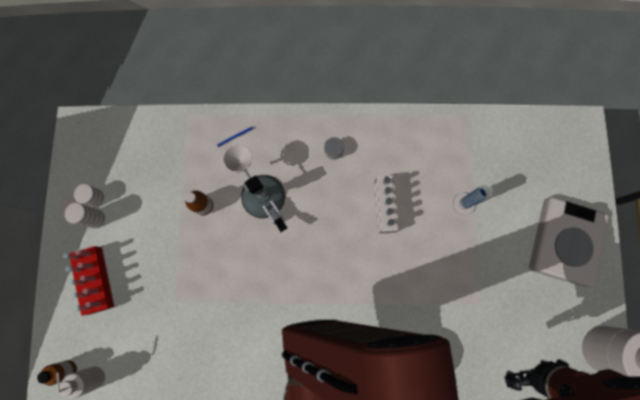

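```bash
cat > h.py <<'E'
import numpy as np,cv2
from rig import manip
def cam(c):
    m=manip.camera_model(c); return m
def proj(c,P):
    m=cam(c); R=cv2.Rodrigues(np.array(m["rvec"]))[0]
    q=np.atleast_2d(P)@R.T+m["tvec"]; s=q[:,:2]/q[:,2:]
    s=s*(1+m["k1"]*(s**2).sum(1,keepdims=True)); K=m["K"]
    return s@np.diag([K[0,0],K[1,1]])+K[:2,2]
def ray(c,uv):
    m=cam(c);K=m["K"];d=(np.array(uv,float)-K[:2,2])/[K[0,0],K[1,1]]
    s=d.copy()
    for _ in range(30): s=d/(1+m["k1"]*(s**2).sum())
    R=cv2.Rodrigues(np.array(m["rvec"]))[0]
    return -R.T@m["tvec"],R.T@np.array([s[0],s[1],1])
def atz(c,uv,z):
    o,d=ray(c,uv); return o+d*(z-o[2])/d[2]
def st(x,y,yaw,P):
    P=np.atleast_2d(P);c,s=np.cos(yaw),np.sin(yaw)
    return np.c_[x+c*P[:,0]-s*P[:,1],y+s*P[:,0]+c*P[:,1],P[:,2]]
E
python3 - <<'E'
import cv2
for c,(x0,y0,w,h) in {"side":(260,110,140,105),"top":(205,120,140,105)}.items():
    im=cv2.imread(f"pics/{c}0.png")[y0:y0+h,x0:x0+w]
    cv2.imwrite(f"pics/{c}0z.png",cv2.resize(im,None,fx=5.7,fy=5.7,interpolation=cv2.INTER_CUBIC))
from h import *
for c in("side","top"):
    for n in("stand","head","lever_pad"):
        r=manip.silhouettes(c,n)
        for d in r[:1]:
            m=d["mask"];cs=np.argwhere(m);print(c,n,d["confidence"],m.sum(),cs.mean(0)[::-1],cs.min(0)[::-1],cs.max(0)[::-1])
            cv2.imwrite(f"pics/m_{c}_{n}.png",m*255)
print(atz("top",(263,197),.02),atz("side",(318,187),.02))
print(atz("top",(254,184),.2),atz("side",(316,138),.2))
print(atz("top",(281,225),.086),atz("side",(288,188),.086))
E
```

```text
side stand 0.96 2059 [318.84069937 169.37105391] [281 127] [348 202]
side head 0.62 665 [327.64661654 140.43007519] [307 127] [348 156]
top stand 0.63 2443 [256.59967253 187.14654114] [223 144] [286 230]
top head 0.89 815 [241.0392638  165.76687117] [223 145] [262 193]
top lever_pad 0.46 164 [278.08536585 220.86585366] [270 209] [286 231]
[0.6192719  0.20523434 0.02      ] [0.62900593 0.18982673 0.02      ]
[0.62212657 0.20375884 0.2       ] [0.63355274 0.21218475 0.2       ]
[0.52156588 0.13791475 0.086     ] [0.52531771 0.13349016 0.086     ][ WARN:0@0.508] global loadsave.cpp:1063 imwrite_ Unsupported depth image for selected encoder is fallbacked to CV_8U.
```

View pics/side0z.png

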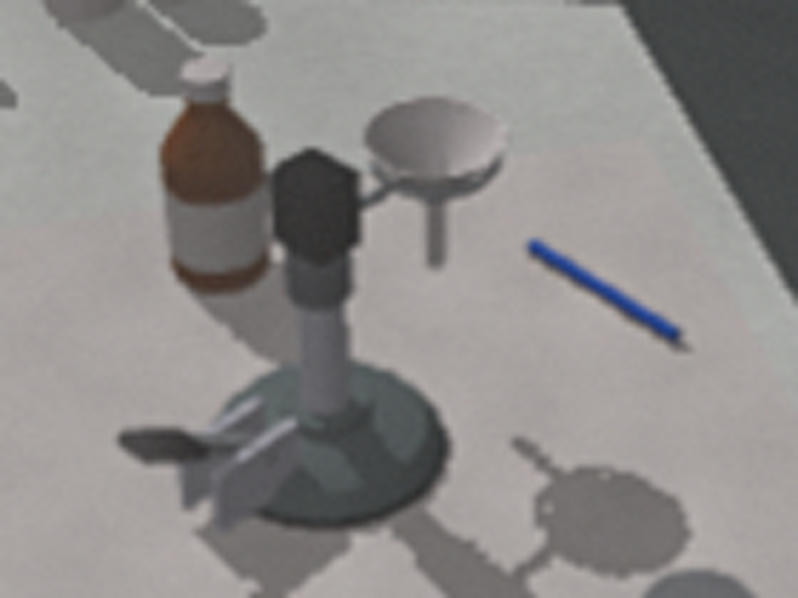

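View pics/top0z.png

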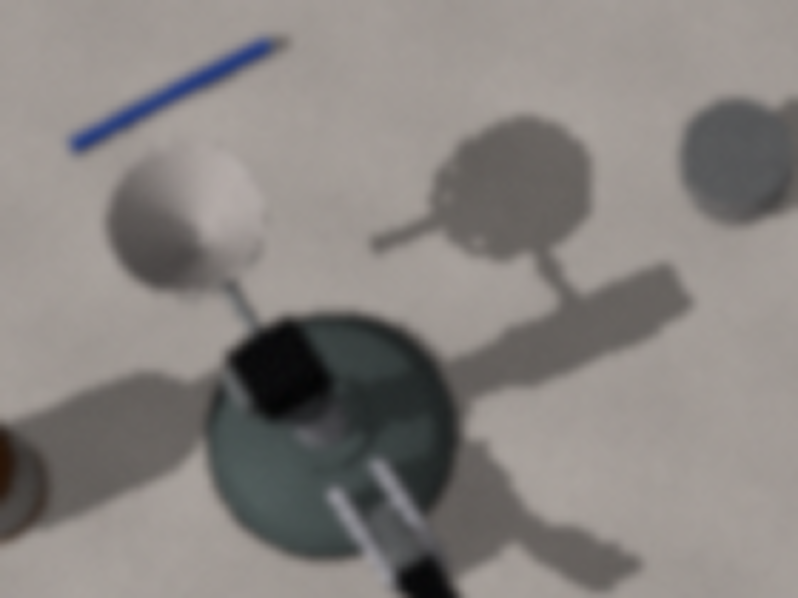

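```bash
cat > fit.py <<'E'
from h import *
from scipy.optimize import least_squares
T=lambda x,y:(205+x/5.7-.4,120+y/5.7-.4)
S=lambda x,y:(260+x/5.7-.4,110+y/5.7-.4)
hx,hy=.017,.020
f=[("top",T(230,362),(hx,hy,.2)),("top",T(290,318),(hx,-hy,.2)),("top",T(333,375),(-hx,-hy,.2)),("top",T(278,420),(-hx,hy,.2))]
# order to be resolved by geometry: stand +x points up-left in top image
f=[("top",T(230,362),(hx,hy,.2)),("top",T(290,318),(hx,-hy,.2)),("top",T(333,375),(-hx,-hy,.2)),("top",T(278,420),(-hx,hy,.2)),
("side",S(312,148),(hx,hy,.2)),("side",S(273,178),(-hx,hy,.2)),("side",S(360,178),(hx,-hy,.2)),("side",S(318,265),(-hx,-hy,.15)),("side",S(275,243),(-hx,hy,.15)),("side",S(358,243),(hx,-hy,.15))]
def res(p,each=False):
    r=[proj(c,st(*p,P))[0]-uv for c,uv,P in f]; return np.array(r) if each else np.ravel(r)
if __name__=="__main__":
    for yaw in (0.4,.6):
        s=least_squares(res,[.62,.2,yaw],loss="soft_l1"); print(s.x,s.cost)
    print(np.round(res(s.x,True),1))
    for c in("top","side"):
        g=[i for i in range(len(f)) if f[i][0]==c]
        q=least_squares(lambda p:res(p,True)[g].ravel(),s.x); print(c,q.x,q.cost)
    p=s.x
    im={c:cv2.imread(f"pics/{c}0.png") for c in("side","top")}
    th=np.linspace(0,2*np.pi,60)
    for c in im:
        k=4;x0,y0=(260,110) if c=="side" else (205,120)
        z=cv2.resize(im[c][y0:y0+140,x0:x0+160],None,fx=5,fy=5,interpolation=cv2.INTER_CUBIC)
        def dr(P,col,cl=True):
            q=(proj(c,st(*p,P))-[x0,y0]+.5)*5; cv2.polylines(z,[q.astype(int)],cl,col,1)
        for zz in(.0,.015): dr(np.c_[.072*np.cos(th),.072*np.sin(th),0*th+zz],(0,255,0))
        for zz in(.15,.2): dr(np.array([(hx,hy,zz),(hx,-hy,zz),(-hx,-hy,zz),(-hx,hy,zz)]),(0,0,255))
        dr(np.c_[.095+.042*np.cos(th),.042*np.sin(th),0*th+.195],(255,0,0))
        a=.55; d=np.array([-np.cos(a),0,np.sin(a)]);m=np.array([-.122,0,.086])
        dr(np.array([m+u*.025*d+v*np.array([0,.013,0]) for u,v in((1,1),(1,-1),(-1,-1),(-1,1))]),(0,255,255))
        for zz in(.055,): dr(np.array([(-.102,.018,zz),(-.102,-.018,zz),(-.038,-.018,zz),(-.038,.018,zz)]),(255,0,255))
        cv2.imwrite(f"pics/ov_{c}.png",z[:600])
E
python3 fit.py
```

```text
[0.62437568 0.20355332 0.65216777] 10.461623046631228
[0.62437567 0.20355332 0.65217136] 10.461623045620179
[[-0.1 -0.4]
 [ 0.9 -1.1]
 [ 0.4 -1.7]
 [-1.6 -1.1]
 [-1.9 -0.3]
 [-2.5 -0.7]
 [-0.5 -1. ]
 [ 0.1  2.2]
 [-2.   1.2]
 [ 0.2  0.9]]
top [0.62134076 0.20315747 0.6848529 ] 1.9971578763302318
side [0.62805917 0.20482416 0.55651457] 6.2753371506750115
```

View pics/ov_side.png

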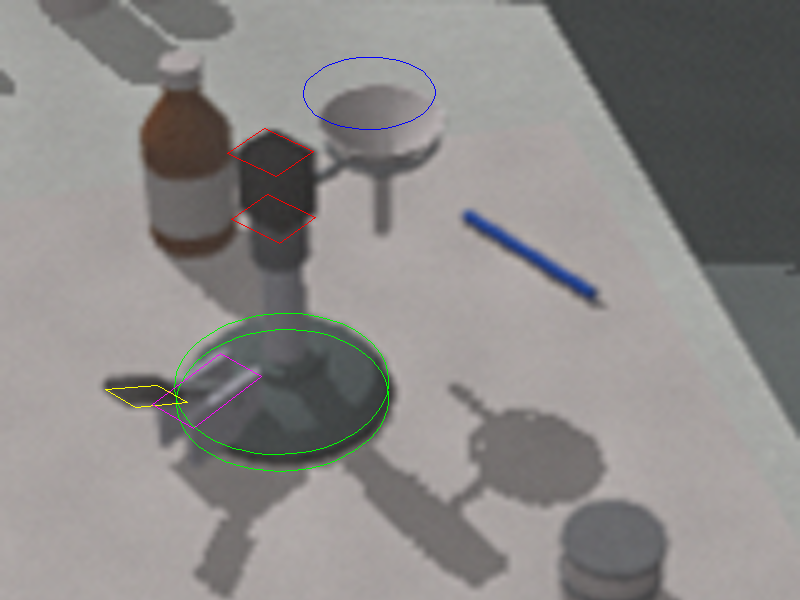

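View pics/ov_top.png

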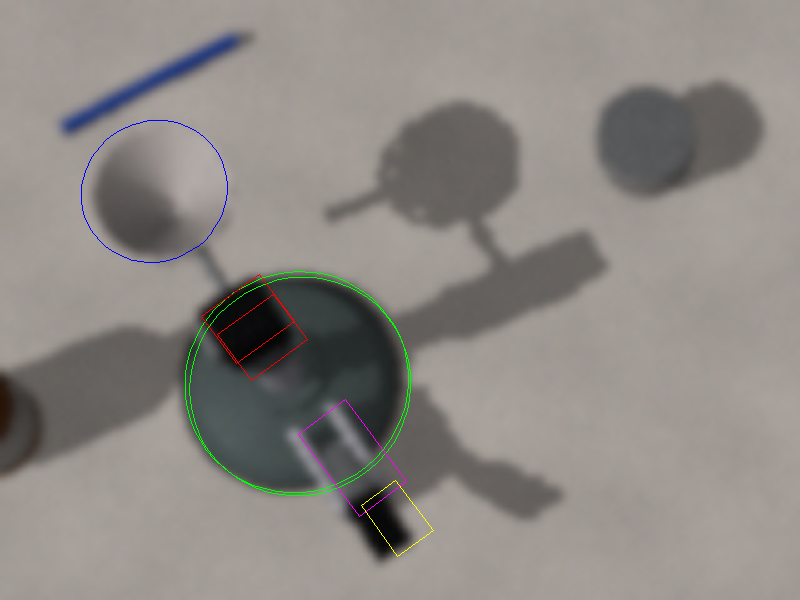

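```bash
cat > fit2.py <<'E'
from h import *
from scipy.optimize import least_squares
import fit
hx,hy=.017,.020
O=lambda c,x,y:((260 if c=="side" else 205)+x/5-.5,(110 if c=="side" else 120)+y/5-.5)
f=[("top",O("top",295.5,382),(0,0,.008)),("side",O("side",288,391.5),(0,0,.008)),
("top",O("top",380,526),(-.122,0,.084)),("side",O("side",137,391),(-.122,0,.081)),
("top",O("top",252,327),(0,0,.195)),("side",O("side",277,180),(0,0,.175)),
]
fu=[("top",O("top",161,188),(.095,0,None)),("side",O("side",381,127),(.095,0,None))]
def res(p,e=False):
    x,y,yaw,z,a,b,c,d=p; o={"top":np.array([a,b]),"side":np.array([c,d])}
    r=[proj(k,st(x,y,yaw,P))[0]+o[k]-uv for k,uv,P in f]
    r+=[proj(k,st(x,y,yaw,(P[0],0,z)))[0]+o[k]-uv for k,uv,P in fu]
    if e:return np.array(r)
    return np.r_[np.ravel(r),np.array([a,b,c,d])/0.7]
s=least_squares(res,[.62,.2,.6,.18,0,0,0,0]);print(np.round(s.x,4),s.cost);print(np.round(res(s.x,1),1))
E
python3 fit2.py
```

```text
[ 0.6255  0.2054  0.5726  0.1738 -0.1029  0.1929  0.2868  0.0966] 5.422123172967433
[[-0.2  0.1]
 [-0.6 -0.8]
 [ 0.   0.1]
 [ 0.5  0.5]
 [-1.3 -1.5]
 [-0.4  0.9]
 [ 1.6  0.9]
 [-0.  -0.8]]
```

```bash
sed -e 's/    p=s.x/    p=np.array([.6245,.2045,.60])/' -e 's/zz in(.15,.2)/zz in(.15,.2)/' -e 's/+.195\]/+.175]/' -e 's/pics\/ov_/pics\/ov2_/' fit.py > fit3.py; python3 fit3.py >/dev/null; python3 -c "
import cv2,numpy as np
a=cv2.imread('pics/ov2_top.png')[230:600,50:450];b=cv2.imread('pics/ov2_side.png')[50:420,80:480]
cv2.imwrite('pics/ov2.png',np.hstack([a,b]))"
```

```text
(no output)
```

View pics/ov2.png

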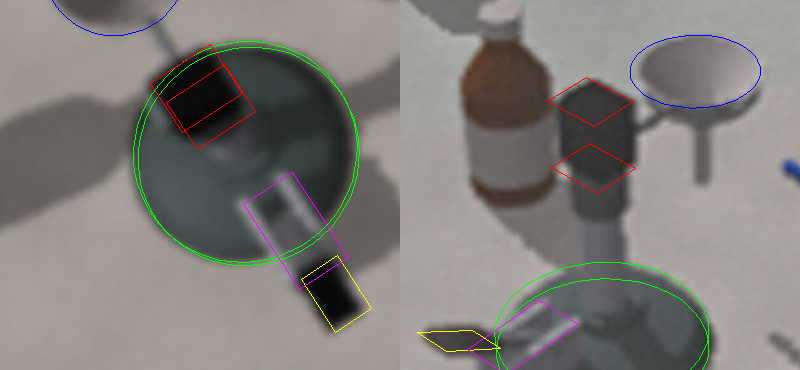

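```bash
cat > go.py <<'E'
import sys
from h import *
from scipy.spatial.transform import Rotation as Ro
s=manip.state();R=Ro.from_euler("xyz",s["tool_rot"]).as_matrix()
t=np.array([float(v) for v in sys.argv[1:4]]);d=R.T@(t-s["ee_pos"]);
yaw=s["tool_rot"][2];print("t",s["t"],"pos",np.round(s["ee_pos"],4),"rpy",np.round(s["tool_rot"],3),"F",np.round(s["wrist_force"],1),"w",round(s["gripper_width"],3))
print("shift mm",np.round(d*1000,1),"rows",np.round(np.linalg.norm(d)/.0417,1),"spin deg to -0.98:",np.round(-np.degrees(-0.98-yaw),1))
E
python3 go.py .5176 .1338 .23
python3 -m handwheel '[{"linear":[0,0,0],"spin":-6.2,"jaw":0},{"linear":[0,0,0],"spin":-6.2,"jaw":0},{"linear":[0,0,0],"spin":-6.2,"jaw":0}]'
python3 go.py .5176 .1338 .23
```

```text
t 1.2 pos [ 0.1384 -0.5064  0.2313] rpy [-3.142  0.    -1.304] F [-0.2 -0.1  0.6] w 0.999
shift mm [-517.6 -534.5    1.3] rows 17.8 spin deg to -0.98: -18.6
t: 1.45
ee_pos: [0.1384, -0.5064, 0.2313]
tool_rot: [3.142, 0.0, -0.971]
wrist_force: [1.0, -0.3, -1.5]
gripper_width: 0.607
t 1.45 pos [ 0.1384 -0.5064  0.2313] rpy [ 3.142  0.    -0.971] F [ 1.  -0.3 -1.5] w 0.607
shift mm [-314.5 -674.3    1.3] rows 17.8 spin deg to -0.98: 0.5
```

```bash
python3 -m handwheel '[{"linear":[-0.017,-0.0363,0],"spin":0,"jaw":0},{"linear":[-0.017,-0.0363,0],"spin":0,"jaw":0},{"linear":[-0.017,-0.0363,0],"spin":0,"jaw":0},{"linear":[-0.017,-0.0363,0],"spin":0,"jaw":0},{"linear":[-0.017,-0.0363,0],"spin":0,"jaw":0},{"linear":[-0.017,-0.0363,0],"spin":0,"jaw":0},{"linear":[-0.017,-0.0363,0],"spin":0,"jaw":0},{"linear":[-0.017,-0.0363,0],"spin":0,"jaw":0}]'
python3 go.py .5176 .1338 .23
```

```text
t: 2.12
ee_pos: [0.3011, -0.2254, 0.2295]
tool_rot: [3.14, -0.004, -0.972]
wrist_force: [1.0, -1.2, 0.5]
gripper_width: -0.0
t 2.1167 pos [ 0.3011 -0.2254  0.2295] rpy [ 3.14  -0.004 -0.972] F [ 1.  -1.2  0.5] w -0.0
shift mm [-174.9 -381.2   -1.9] rows 10.1 spin deg to -0.98: 0.4
```

```bash
python3 -m handwheel '[{"linear":[-0.017,-0.037,0],"spin":0,"jaw":0},{"linear":[-0.017,-0.037,0],"spin":0,"jaw":0},{"linear":[-0.017,-0.037,0],"spin":0,"jaw":0},{"linear":[-0.017,-0.037,0],"spin":0,"jaw":0},{"linear":[-0.017,-0.037,0],"spin":0,"jaw":0},{"linear":[-0.017,-0.037,0],"spin":0,"jaw":0},{"linear":[-0.017,-0.037,0],"spin":0,"jaw":0},{"linear":[-0.017,-0.037,0],"spin":0,"jaw":0},{"linear":[-0.017,-0.037,0],"spin":0,"jaw":0}]'
python3 go.py .5176 .1338 .12
```

```text
t: 2.87
ee_pos: [0.4914, 0.0984, 0.2309]
tool_rot: [-3.139, -0.012, -0.973]
wrist_force: [1.3, -1.7, 0.6]
gripper_width: -0.004
t 2.8667 pos [0.4914 0.0984 0.2309] rpy [-3.139 -0.012 -0.973] F [ 1.3 -1.7  0.6] w -0.004
shift mm [-15.8 -41.2 110.9] rows 2.9 spin deg to -0.98: 0.4
```

```bash
python3 -m handwheel '[{"linear":[-0.008,-0.02,0.028],"spin":0,"jaw":0},{"linear":[-0.008,-0.02,0.028],"spin":0,"jaw":0},{"linear":[0,0,0.028],"spin":0,"jaw":0},{"linear":[0,0,0.02],"spin":0,"jaw":0},{"linear":[0,0,0],"spin":0,"jaw":0}]'
python3 go.py .5176 .1338 .12; python3 - <<'E'
from h import *
for c,(x0,y0) in {"side":(240,90),"top":(205,120)}.items():
    im=manip.capture(c)[y0:y0+140,x0:x0+130,::-1]
    cv2.imwrite(f"pics/a_{c}.png",im)
cv2.imwrite("pics/a.png",cv2.resize(np.hstack([cv2.imread("pics/a_side.png"),cv2.imread("pics/a_top.png")]),None,fx=3,fy=3,interpolation=cv2.INTER_CUBIC))
E
```

```text
t: 3.28
ee_pos: [0.5235, 0.145, 0.1241]
tool_rot: [-3.13, -0.014, -0.963]
wrist_force: [-0.6, -0.1, 0.8]
gripper_width: 0.001
t 3.2833 pos [0.5235 0.145  0.1241] rpy [-3.13  -0.014 -0.963] F [-0.6 -0.1  0.8] w 0.001
shift mm [ 5.7 11.2  4.1] rows 0.3 spin deg to -0.98: 1.0
```

View pics/a.png

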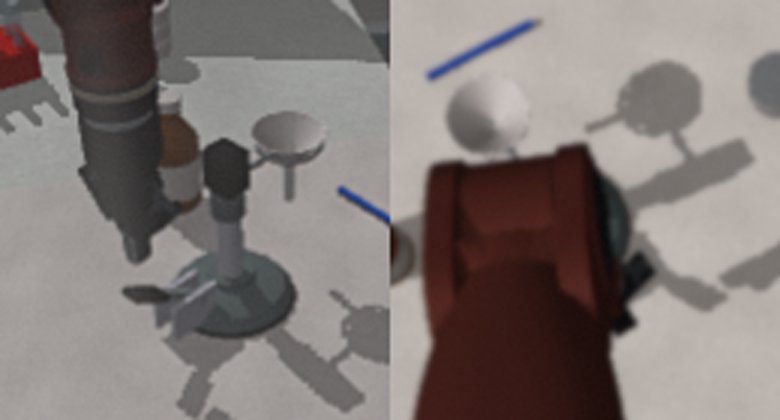

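```bash
python3 -c "
from h import *
print(proj('side',manip.state()['ee_pos']))"
python3 -m handwheel '[{"linear":[0.0057,0.0112,0],"spin":0.9,"jaw":0},{"linear":[0,0,0.01],"spin":0,"jaw":0},{"linear":[0,0,0.01],"spin":0,"jaw":0},{"linear":[0,0,0],"spin":0,"jaw":0}]'
python3 go.py .5176 .1338 .09
```

```text
[[286.1401503  175.37934127]]
t: 3.72
ee_pos: [0.522, 0.1313, 0.1116]
tool_rot: [-3.119, -0.02, -0.983]
wrist_force: [-0.6, 0.5, -1.0]
gripper_width: -0.001
t 3.7167 pos [0.522  0.1313 0.1116] rpy [-3.119 -0.02  -0.983] F [-0.6  0.5 -1. ] w -0.001
shift mm [-5.   2.7 21.5] rows 0.5 spin deg to -0.98: -0.2
```

```bash
python3 -m handwheel '[{"linear":[-0.004,0.002,0.008],"spin":0,"jaw":0},{"linear":[0,0,0.01],"spin":0,"jaw":0},{"linear":[0,0,0.01],"spin":0,"jaw":0},{"linear":[0,0,0.005],"spin":0,"jaw":0}]'
python3 go.py .5176 .1338 .046;python3 -m handwheel '[{"linear":[0,0,0.01],"spin":0,"jaw":0},{"linear":[0,0,0.01],"spin":0,"jaw":0}]'
python3 go.py .5176 .1338 .046
```

```text
t: 4.05
ee_pos: [0.5203, 0.1332, 0.078]
tool_rot: [-3.116, -0.022, -0.984]
wrist_force: [-0.3, 0.1, 2.3]
gripper_width: 0.0
t 4.05 pos [0.5203 0.1332 0.078 ] rpy [-3.116 -0.022 -0.984] F [-0.3  0.1  2.3] w 0.0
shift mm [-2.7  2.7 31.9] rows 0.8 spin deg to -0.98: -0.3
t: 4.22
ee_pos: [0.521, 0.133, 0.0576]
tool_rot: [-3.115, -0.023, -0.984]
wrist_force: [-1.5, -1.2, 2.6]
gripper_width: 0.004
t 4.2167 pos [0.521  0.133  0.0576] rpy [-3.115 -0.023 -0.984] F [-1.5 -1.2  2.6] w 0.004
shift mm [-2.8  2.7 11.4] rows 0.3 spin deg to -0.98: -0.2
```

```bash
python3 -m handwheel '[{"linear":[0,0,0.006],"spin":0,"jaw":0},{"linear":[0,0,0.004],"spin":0,"jaw":0},{"linear":[0,0,0.003],"spin":0,"jaw":0}]'
python3 go.py .5176 .1338 .046
```

```text
t: 4.47
ee_pos: [0.5207, 0.1325, 0.044]
tool_rot: [-3.117, -0.023, -0.984]
wrist_force: [-18.9, -3.5, 62.1]
gripper_width: -0.006
t 4.4667 pos [0.5207 0.1325 0.044 ] rpy [-3.117 -0.023 -0.984] F [-18.9  -3.5  62.1] w -0.006
shift mm [-2.7  1.8 -2.1] rows 0.1 spin deg to -0.98: -0.2
```

Bottomed out at the end of travel; back off now.

```bash
python3 -m handwheel '[{"linear":[0,0,-0.01],"spin":0,"jaw":0},{"linear":[0,0,-0.02],"spin":0,"jaw":0},{"linear":[0,0,-0.03],"spin":0,"jaw":0},{"linear":[0,0,-0.035],"spin":0,"jaw":0.3},{"linear":[0,0,-0.035],"spin":0,"jaw":1},{"linear":[0,0,-0.035],"spin":0,"jaw":1},{"linear":[0,0,-0.035],"spin":0,"jaw":1}]'
python3 go.py .624 .205 .27; python3 - <<'E'
from h import *
for c,(x0,y0) in {"side":(240,90),"top":(205,120)}.items():
    im=manip.capture(c)[y0:y0+140,x0:x0+130,::-1]
    cv2.imwrite(f"pics/b_{c}.png",im)
cv2.imwrite("pics/b.png",cv2.resize(np.hstack([cv2.imread("pics/b_side.png"),cv2.imread("pics/b_top.png")]),None,fx=3,fy=3,interpolation=cv2.INTER_CUBIC))
E
```

```text
t: 5.05
ee_pos: [0.5107, 0.1342, 0.2455]
tool_rot: [-3.125, -0.017, -0.983]
wrist_force: [0.7, -0.2, -0.4]
gripper_width: 0.564
t 5.05 pos [0.5107 0.1342 0.2455] rpy [-3.125 -0.017 -0.983] F [ 0.7 -0.2 -0.4] w 0.564
shift mm [   4.3 -134.   -22.2] rows 3.3 spin deg to -0.98: -0.2
```

View pics/b.png

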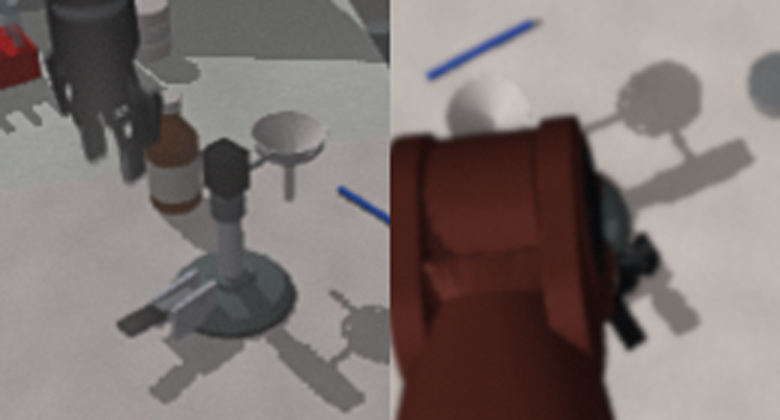

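```bash
python3 -m handwheel '[{"linear":[0.001,-0.03,-0.012],"spin":0,"jaw":1},{"linear":[0.001,-0.03,-0.01],"spin":0,"jaw":1},{"linear":[0.001,-0.03,0],"spin":0,"jaw":1},{"linear":[0.001,-0.03,0],"spin":0,"jaw":1},{"linear":[0,-0.005,0],"spin":0,"jaw":1},{"linear":[0,0,0],"spin":0,"jaw":1}]'
python3 go.py .624 .205 .27; python3 - <<'E'
from h import *
for c,(x0,y0) in {"side":(240,50),"top":(205,120)}.items():
    im=manip.capture(c)[y0:y0+140,x0:x0+130,::-1]
    cv2.imwrite(f"pics/c_{c}.png",im)
cv2.imwrite("pics/c.png",cv2.resize(np.hstack([cv2.imread("pics/c_side.png"),cv2.imread("pics/c_top.png")]),None,fx=3,fy=3,interpolation=cv2.INTER_CUBIC))
print(proj("side",manip.state()["ee_pos"])-[240,50])
E
```

```text
t: 5.65
ee_pos: [0.6193, 0.2035, 0.2711]
tool_rot: [-3.121, -0.018, -0.984]
wrist_force: [0.5, -0.3, 0.3]
gripper_width: 0.998
t 5.65 pos [0.6193 0.2035 0.2711] rpy [-3.121 -0.018 -0.984] F [ 0.5 -0.3  0.3] w 0.998
shift mm [ 1.4 -4.7  1.2] rows 0.1 spin deg to -0.98: -0.2
[[70.50637501 70.21025455]]
```

View pics/c.png

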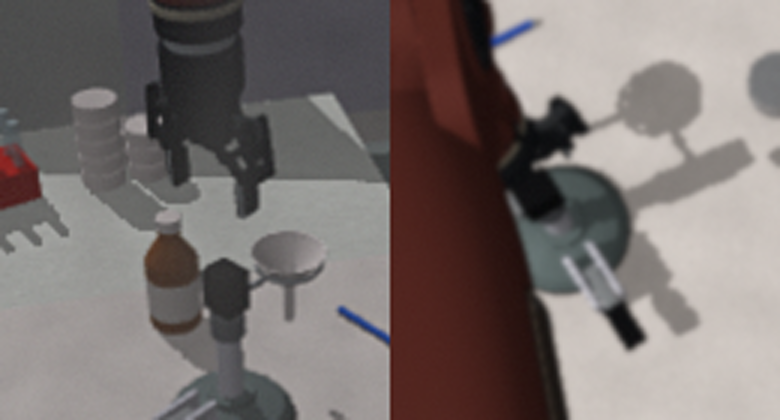

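```bash
python3 -m handwheel '[{"linear":[0.002,-0.005,0.01],"spin":0,"jaw":1},{"linear":[0,0,0.02],"spin":0,"jaw":1},{"linear":[0,0,0.025],"spin":0,"jaw":1},{"linear":[0,0,0.025],"spin":0,"jaw":1},{"linear":[0,0,0.02],"spin":0,"jaw":1},{"linear":[0,0,0],"spin":0,"jaw":1}]'
python3 go.py .6245 .205 .156; python3 - <<'E'
from h import *
for c,(x0,y0) in {"side":(240,90),"top":(205,120)}.items():
    im=manip.capture(c)[y0:y0+140,x0:x0+130,::-1]
    cv2.imwrite(f"pics/d_{c}.png",im)
cv2.imwrite("pics/d.png",cv2.resize(np.hstack([cv2.imread("pics/d_side.png"),cv2.imread("pics/d_top.png")]),None,fx=3,fy=3,interpolation=cv2.INTER_CUBIC))
E
```

```text
t: 6.25
ee_pos: [0.6232, 0.2002, 0.1672]
tool_rot: [-3.121, -0.019, -0.987]
wrist_force: [-0.9, -0.4, -1.2]
gripper_width: 0.999
t 6.25 pos [0.6232 0.2002 0.1672] rpy [-3.121 -0.019 -0.987] F [-0.9 -0.4 -1.2] w 0.999
shift mm [-3.5 -3.5 11.2] rows 0.3 spin deg to -0.98: -0.4
```

View pics/d.png

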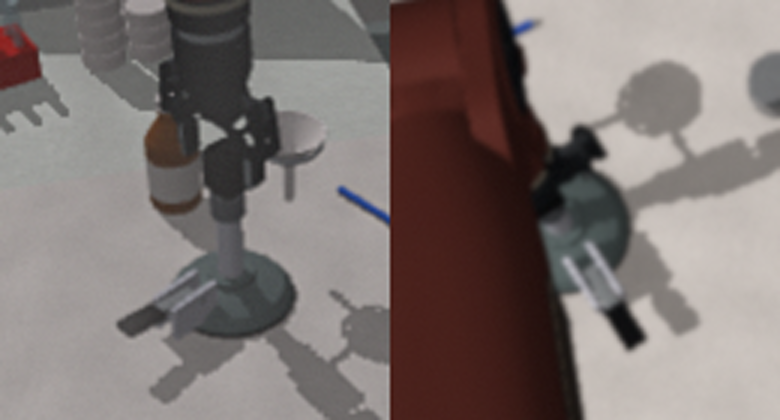

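```bash
python3 -m handwheel '[{"linear":[-0.0035,-0.0035,0.009],"spin":0,"jaw":0.8},{"linear":[0,0,0],"spin":0,"jaw":0.65},{"linear":[0,0,0],"spin":0,"jaw":0.58},{"linear":[0,0,0],"spin":0,"jaw":0.58}]' 30
python3 go.py .6245 .205 .156;  python3 -m handwheel '[{"linear":[0,0,0],"spin":0,"jaw":0.3},{"linear":[0,0,0],"spin":0,"jaw":0.3},{"linear":[0,0,0],"spin":0,"jaw":0.3}]' 40
python3 go.py .6245 .205 .156
```

```text
t: 6.68
ee_pos: [0.628, 0.2067, 0.1664]
tool_rot: [-3.11, -0.022, -0.987]
wrist_force: [-1.7, 2.3, -2.0]
gripper_width: 0.581
t 6.6833 pos [0.628  0.2067 0.1664] rpy [-3.11  -0.022 -0.987] F [-1.7  2.3 -2. ] w 0.581
shift mm [-0.8  4.2 10.2] rows 0.3 spin deg to -0.98: -0.4
t: 6.93
ee_pos: [0.6284, 0.2064, 0.1678]
tool_rot: [-3.109, -0.022, -0.987]
wrist_force: [0.8, -0.5, -4.3]
gripper_width: 0.472
t 6.9333 pos [0.6284 0.2064 0.1678] rpy [-3.109 -0.022 -0.987] F [ 0.8 -0.5 -4.3] w 0.472
shift mm [-1.3  4.4 11.6] rows 0.3 spin deg to -0.98: -0.4
```

```bash
python3 -m handwheel '[{"linear":[0,0,0],"spin":0,"jaw":0.2},{"linear":[0,0,-0.008],"spin":0,"jaw":0.2},{"linear":[0,0,-0.01],"spin":0,"jaw":0.2},{"linear":[0,0,-0.01],"spin":0,"jaw":0.2}]' 60
python3 go.py .628 .206 .277
```

```text
t: 7.27
ee_pos: [0.6284, 0.2063, 0.1946]
tool_rot: [-3.109, -0.021, -0.987]
wrist_force: [4.1, -1.4, -4.7]
gripper_width: 0.461
t 7.2667 pos [0.6284 0.2063 0.1946] rpy [-3.109 -0.021 -0.987] F [ 4.1 -1.4 -4.7] w 0.461
shift mm [  1.7  -2.2 -82.4] rows 2.0 spin deg to -0.98: -0.4
```

```bash
python3 - <<'E'
from h import *
im=manip.capture("side")[90:230,240:400,::-1]
cv2.imwrite("pics/e.png",cv2.resize(im,None,fx=4,fy=4,interpolation=cv2.INTER_CUBIC))
E
```

```text
(no output)
```

View pics/e.png

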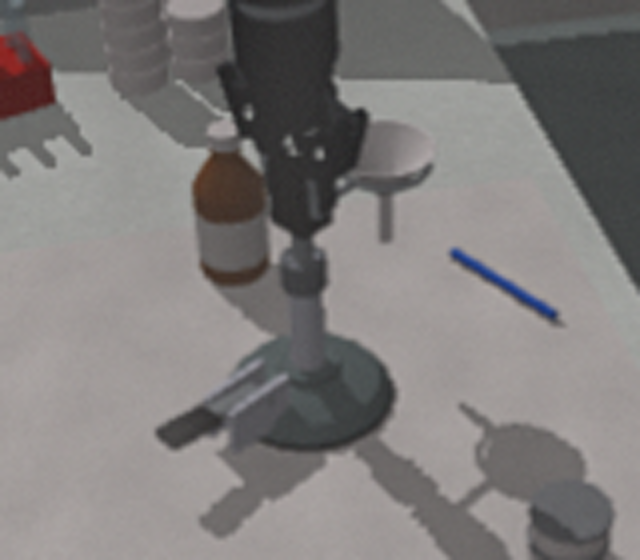

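The inner tube now shows above the collar at about (303,243) in the crop, so the mast is unlocked and rising. I'll continue.

```bash
python3 -m handwheel '[{"linear":[0,0,-0.01],"spin":0,"jaw":0.2},{"linear":[0,0,-0.01],"spin":0,"jaw":0.2},{"linear":[0,0,-0.01],"spin":0,"jaw":0.2},{"linear":[0,0,-0.01],"spin":0,"jaw":0.2}]'
python3 go.py .628 .206 .277
```

```text
t: 7.65
ee_pos: [0.6285, 0.2063, 0.2378]
tool_rot: [-3.106, -0.022, -0.987]
wrist_force: [5.8, -1.1, -4.0]
gripper_width: 0.463
t 7.65 pos [0.6285 0.2063 0.2378] rpy [-3.106 -0.022 -0.987] F [ 5.8 -1.1 -4. ] w 0.463
shift mm [  0.8  -0.8 -39.1] rows 0.9 spin deg to -0.98: -0.4
```

```bash
python3 -m handwheel '[{"linear":[0,0,-0.01],"spin":0,"jaw":0.2},{"linear":[0,0,-0.01],"spin":0,"jaw":0.2},{"linear":[0,0,-0.008],"spin":0,"jaw":0.2}]'
python3 go.py .628 .206 .277
```

```text
t: 7.9
ee_pos: [0.6285, 0.2063, 0.2684]
tool_rot: [-3.103, -0.023, -0.987]
wrist_force: [5.5, -1.2, -3.1]
gripper_width: 0.467
t 7.9 pos [0.6285 0.2063 0.2684] rpy [-3.103 -0.023 -0.987] F [ 5.5 -1.2 -3.1] w 0.467
shift mm [ 0.2  0.3 -8.6] rows 0.2 spin deg to -0.98: -0.4
```

```bash
python3 -m handwheel '[{"linear":[0,0,-0.005],"spin":0,"jaw":0.2},{"linear":[0,0,-0.003],"spin":0,"jaw":0.2}]'
python3 go.py .628 .206 .277
python3 - <<'E'
from h import *
im=manip.capture("side")[60:230,240:400,::-1]
cv2.imwrite("pics/g.png",cv2.resize(im,None,fx=3.5,fy=3.5,interpolation=cv2.INTER_CUBIC))
E
```

```text
t: 8.07
ee_pos: [0.6284, 0.2063, 0.278]
tool_rot: [-3.102, -0.023, -0.987]
wrist_force: [14.4, 0.6, -45.1]
gripper_width: 0.464
t 8.0667 pos [0.6284 0.2063 0.278 ] rpy [-3.102 -0.023 -0.987] F [ 14.4   0.6 -45.1] w 0.464
shift mm [0.  0.6 0.9] rows 0.0 spin deg to -0.98: -0.4
```

View pics/g.png

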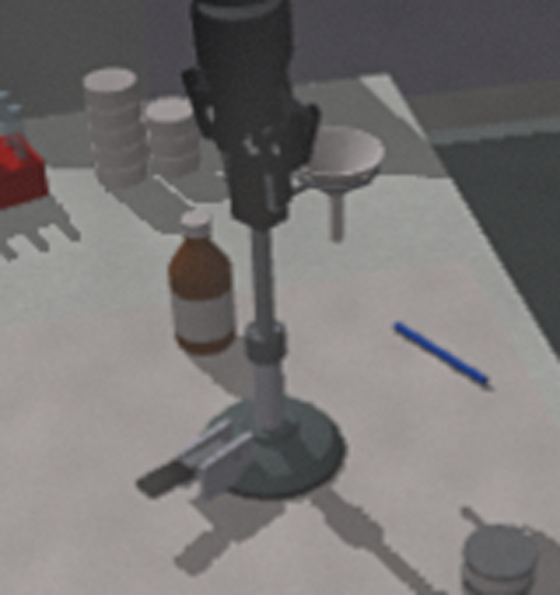

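```bash
python3 -m handwheel '[{"linear":[0,0,0],"spin":0,"jaw":0.2},{"linear":[0,0,0],"spin":0,"jaw":0.2},{"linear":[0,0,0],"spin":0,"jaw":0.2}]' 70
python3 go.py .628 .206 .277
python3 -m handwheel '[{"linear":[0,0,0],"spin":0,"jaw":0.2},{"linear":[0,0,0],"spin":0,"jaw":0.2},{"linear":[0,0,0],"spin":0,"jaw":0.2},{"linear":[0,0,0],"spin":0,"jaw":0.2},{"linear":[0,0,0],"spin":0,"jaw":0.2},{"linear":[0,0,0],"spin":0,"jaw":0.2}]'
python3 go.py .628 .206 .277
```

```text
t: 8.37
ee_pos: [0.6285, 0.2063, 0.2768]
tool_rot: [-3.103, -0.023, -0.987]
wrist_force: [4.4, -1.1, -2.4]
gripper_width: 0.461
t 8.3667 pos [0.6285 0.2063 0.2768] rpy [-3.103 -0.023 -0.987] F [ 4.4 -1.1 -2.4] w 0.461
shift mm [-0.   0.6 -0.3] rows 0.0 spin deg to -0.98: -0.4
t: 8.87
ee_pos: [0.6285, 0.2063, 0.2767]
tool_rot: [-3.103, -0.023, -0.987]
wrist_force: [5.3, -1.7, -2.5]
gripper_width: 0.466
t 8.8667 pos [0.6285 0.2063 0.2767] rpy [-3.103 -0.023 -0.987] F [ 5.3 -1.7 -2.5] w 0.466
shift mm [-0.   0.6 -0.3] rows 0.0 spin deg to -0.98: -0.4
```

```bash
python3 - <<'E'
from h import *
im=manip.capture("side"); cv2.imwrite("pics/fin.png",im[:,:,::-1])
for n in("rack","pots","bottle","cylinder"): print(n,[np.round(d["location"],3).tolist() for d in manip.boxes_of("side",n)][:2])
s=manip.state();print(s["t"],s["ee_pos"],s["gripper_width"],s["wrist_force"])
print(manip.job_done())
E
```

```text
rack [[0.599, -0.189, 0.077]]
pots [[0.777, -0.037, 0.048]]
bottle [[0.595, 0.374, 0.075], [0.602, -0.45, 0.106]]
cylinder [[0.604, -0.45, 0.107]]
9.1167 [0.62852518 0.20630848 0.27673866] 0.46661534608825445 [ 4.58479606 -1.92075781 -3.11656667]
the job is handed in; nothing more can be done
None
```

View pics/fin.png

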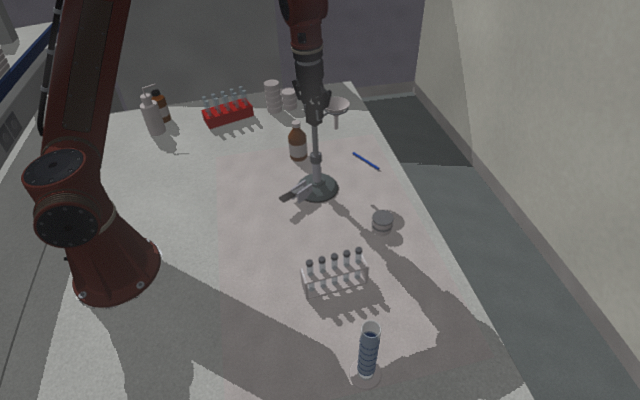

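I set up the stand and handed the job in at t = 9.1 s; no verdict is reported. The final picture shows the mast extended around (316,140), the lever still down at (290,197), and all bystanders upright.

- **Lever:** I pressed it to its end of travel with the closed fingertips, reaching 62 N at the wrist, and lifted off. A picture then showed it level and staying down with nothing touching it.
- **Mast:** I squeezed the head across the button and pulled straight up to the hard stop, which I felt as 45 N after a 110 mm rise. I then eased the pull and held, with the grip at 70 N.
- **Last checks:** The arm sat steady about 109 mm above where it gripped. The opening was 0.467, about 40 mm against 41 mm expected with the button in. The detected positions of rack, pots, bottle and cylinder were within 5 mm of the start, which is about the detector's error.
- **What disagreed:** The two cameras gave stand positions about 7 mm apart in x, so I aimed roughly midway. The grip sits about 10 mm higher on the head than planned. The mast's height and the button's travel were inferred from the arm and gripper, not read directly.

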